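# Fold the flap of a shoe-box insert over the bench edge

### The arm

A 6-joint arm with a two-finger parallel gripper is mounted at the origin on the work surface; the furniture and walls round the work are solid. World frame = base frame: x ahead of the robot, y to its left, z up, the work surface at z = 0. Lengths are in m, angles in rad, forces in N, time in s.
With the tool pointing down it reaches from about 0.25 to 0.775 m from the base axis. Payload 4 kg.
Tool frame: the origin (TCP) lies between the finger pads; the fingertips stand 22 mm ahead of it and the grasp point (between the pads) lies 3 mm ahead of it (tips_ahead is the z of the fingertips in the tool frame, in m); z points along the fingers, y is the line along which they close (so a half turn about z gives the same grasp; the last joint's range is limited). The gripper opens to 85 mm and grips with 20 to 120 N. Pads are 22 mm wide; open, the fingers measure 114 mm over their backs; the gripper's body (76 mm by 85 mm) begins 54 mm behind the grasp point. The pads swing forward as they close: fully open they stand 13 mm farther back than shut.
Start: joints at [-1.412, 0.087, 1.371, -0, 1.684, -0.103], TCP at [0.142, -0.531, 0.253] pointing down, gripper open.
Joint ranges: [-3.1, 3.1], [-0.76, 2.03], [0.27, 2.55], [-1.08, 4.22], [0.17, 2.65], [-2.57, 2.57]. Speed limits (rad/s): [2.79, 2.79, 3.14, 3.14, 3.14, 3.14].

### API

Orientations are given as a 3x3 rotation matrix whose columns are the frame's x, y, z axes.
In Python, from bench import get_state, snapshot, finish_job, tips_ahead gives the robot as it stands. The module is installed in compiled form; this text tells all that it offers.
- The arm moves only by the shell command python3 -m crank 'ROWS' [FORCE]. ROWS is a JSON list of rows, 1 to 10 of them, each of 7 numbers: a rotation vector rx, ry, rz in rad, then dx, dy, dz in m, then the opening from 0.0 (shut) to 1.0 (fully open); each row is the pose to reach, as a shift and turn from the pose commanded when the command began, along the tool's axes at that moment; what a row does not reach only later rows make up. A row lasts 1/12 s, in which the tool goes at most 0.0417 m and 0.125 rad, less where a joint would pass 70% of its speed; a pose out of reach is approached as far as the arm can. The fingers move at their own pace and stop on an object; FORCE is the grip in N (left out, the last holds). Time passes only in rows, so rows that do not move let the fingers close. It prints the time, the measured TCP pose, the force, the opening and the grip force at its end.
- get_state(): the state, without advancing time (a new reading comes with each control period).
- snapshot(name): name is "scene" or "side" or "wrist"; returns a dict with "color" (420x560x3 uint8, red, green, blue), "intrinsics" (3x3 intrinsics, pixels), "k1" (the pictures are not rectified: a ray, as slopes to the right and down, at radius r is drawn at 1 + k1 r^2 times it, then the intrinsics apply), "eye" and "attitude" of the camera in the world; the wrist camera has in their place "T_tool_cam" (4x4, takes a point from camera to tool coordinates, whose origin is the TCP and whose axes are the flange's). Camera axes: x right, y up, looking along -z (the intrinsics and any distortion apply to the point x, -y, -z); pixel columns grow to the right and rows downward; lengths in m; the calibration is good to about 2 mm. A picture is of the moment at which its call begins: read the wrist's pose just before it. There is no depth.
- finish_job(): hands the job in; it is judged then, once.
The state is a dict: "time_s": time; "joint_positions": joint angles; "joint_vel": joint speeds; "tau": joint torques, N m; "position": TCP position; "tool_rot": TCP orientation; "contact_force": force on the tool from outside, world axes, zero at the start; "ft_torque": the same for the moment, N m; "opening": opening from 0.0 (shut) to 1.0 (fully open); "finger_force": force on a finger pad.
Only numpy, scipy, OpenCV 4.12 (cv2) and the standard library are available. Lean on these libraries where they do the work, as an engineer would, in place of code of your own. Each camera call takes 0.05 s, during which the arm holds its last target. There are 200 camera calls.

### The job

Pre-fold the cardboard insert for the shoe box: push it flat over the bench until its crease lies right along the bench's far edge, so that the whole flap and nothing more sticks out over the floor, then press the flap down until it stays folded square down against the edge, and take your hand away. Everything is done by pushing and pressing, never by lifting the insert off the bench, and the glue stick, the sticky notes and the small loose carton stay where they are.

Things in the scene. Friction and masses are not known exactly. Their poses are not given: they have to be found in the camera images.
- edge (a point): fixed point on the upper corner of the left-hand white bench's far edge, over the floor. x: level, square out from the edge (bench at x < 0); y: along the edge, to the robot's left; z up, bench top z = 0. Straight from y = -165 mm, where a second bench, equally high, juts farther out (no folding over that one), to +350 mm. Edge face upright, 38 mm high; beneath, all stands back 25 mm.
- insert: loose brown cardboard insert, 8 mm thick, about 0.28 kg, flat on the bench (friction about 0.6), 25 to 95 mm back from its place and up to 0.5 rad askew. Panel 100 mm (own x) by 120 mm (own y); at own x = +50 mm a dark crease across its full width, then a flap as wide and thick, 55 mm long. Origin: centre of the panel's underside, x toward the flap, z up.
- crease_left (a point): left end (own y = +60 mm) of the insert's crease, on the underside; axes as the insert
- crease_right (a point): right end (own y = -60 mm) of the insert's crease, on the underside; axes as the insert
- push_edge (a point): middle of the panel's back edge (own x = -50 mm), the 8 mm high side that faces away from the flap, at half its thickness. Keep the hand clear of what stands fixed nearby: a pile of big cartons on the left, over 220 mm high, nearest corner at x = -265, y = +60 mm in the frame of edge; a label printer on the right, 125 mm high, beyond y = -280 mm
- flap_board (a joint): angle of the flap about the crease line on the underside: 0 flat with the panel, growing as it folds down, 1.57 square down, at most 1.75; it cannot fold upward. Stiff crease (about 0.03 N m of friction, no spring): the flap does not sag and stays where it is left.
- flap_end (a point): middle of the free end of the flap, 55 mm from the crease, at half its thickness; moves with the flap
- glue_stick: upright glue stick, orange and white, 28 mm across, 95 mm tall; origin at the centre of its foot. Bystander, loose.
- note_pad: block of yellow sticky notes, 70 x 76 mm, 14 mm high; origin at the centre of its underside. Bystander, loose; it and the small carton may have changed places.
- small_carton: small closed brown carton, 55 x 105 mm, 35 mm high; origin at the centre of its underside. Bystander, loose.

How it is judged:
By the outcome, as a careful person would: the job done as asked, in the order asked, and still so for the second after the job is handed in, with the robot touching nothing.
It also fails if it takes over 69 s, if anything falls off the work surface, if the arm or the gripper's body presses on something with over 40 N, if the wrist force passes 120 N, or if a joint passes its speed limit or range.

## Working session

There is one attempt and no reset: what is moved stays moved. The work goes in short steps, Python scripts to look and compute and a shell command to move; the robot and the scene stay as the last step left them, time stands still between calls to the robot, and variables do not carry over. Pictures are saved under pics/ and viewed, at most 10 in all, crops included, and the job is handed in when it is done.

```bash
mkdir -p pics; cat > h.py <<'E'
import numpy as np, cv2
from bench import get_state, snapshot, tips_ahead
def grab(name):
    st=get_state(); s=snapshot(name)
    if name=='wrist':
        T=np.eye(4);T[:3,:3]=np.array(st['tool_rot']);T[:3,3]=st['position']
        C=T@np.array(s['T_tool_cam']);s['eye']=C[:3,3];s['R']=C[:3,:3]
    else: s['R']=np.array(s['attitude'])
    s['eye']=np.array(s['eye']); return s
def ray(s,px):
    px=np.array(px,float).reshape(-1,1,2)
    K=np.array(s['intrinsics'],float);d=np.array([s['k1'],0,0,0],float)
    n=cv2.undistortPoints(px,K,d).reshape(-1,2)
    v=np.c_[n[:,0],-n[:,1],-np.ones(len(n))]
    return v@s['R'].T
def onz(s,px,z):
    v=ray(s,px);t=(z-s['eye'][2])/v[:,2];return s['eye']+v*t[:,None]
def tri(s1,p1,s2,p2):
    A=[];b=[]
    M=np.zeros((3,3));c=np.zeros(3);D=[]
    for s,p in((s1,p1),(s2,p2)):
        v=ray(s,p)[0];v/=np.linalg.norm(v);P=np.eye(3)-np.outer(v,v);M+=P;c+=P@s['eye'];D.append(P)
    x=np.linalg.solve(M,c);return x,[np.linalg.norm(P@(x-s['eye'])) for P,s in zip(D,(s1,s2))]
def proj(s,X):
    q=(np.array(X,float).reshape(-1,3)-s['eye'])@s['R'];n=np.c_[q[:,0]/-q[:,2],-q[:,1]/-q[:,2]]
    r2=(n**2).sum(1,keepdims=True);n=n*(1+s['k1']*r2);K=np.array(s['intrinsics'])
    return np.c_[n[:,0]*K[0,0]+K[0,2],n[:,1]*K[1,1]+K[1,2]]
def save(s,fn,crop=None,k=1):
    im=cv2.cvtColor(s['color'],cv2.COLOR_RGB2BGR)
    if crop: im=im[crop[1]:crop[3],crop[0]:crop[2]]
    cv2.imwrite('pics/'+fn,cv2.resize(im,None,fx=k,fy=k,interpolation=cv2.INTER_CUBIC))
E
python3 - <<'E'
from h import *
for n in('scene','side','wrist'):
    s=grab(n);save(s,n+'0.png',k=1.4);print(n,s['eye'].round(3),s['R'].round(3).tolist(),s['k1'],np.array(s['intrinsics']).round(1).tolist())
st=get_state();print(st['time_s'],np.array(st['tool_rot']).round(3).tolist(),tips_ahead)
E
```

```text
scene [0.408 1.212 0.702] [[-0.992, 0.059, -0.109], [-0.124, -0.53, 0.839], [-0.008, 0.846, 0.533]] 0.03340495642661075 [[484.4, 0.0, 283.4], [0.0, 484.4, 211.6], [0.0, 0.0, 1.0]]
side [ 0.328 -0.491  0.637] [[0.966, 0.162, -0.2], [-0.257, 0.611, -0.749], [0.001, 0.775, 0.632]] -0.0029507881382198264 [[393.7, 0.0, 280.7], [0.0, 393.7, 211.7], [0.0, 0.0, 1.0]]
wrist [ 0.221 -0.511  0.371] [[0.258, 0.917, 0.306], [-0.966, 0.245, 0.08], [-0.002, -0.316, 0.949]] -0.0465730853246325 [[292.0, 0.0, 280.3], [0.0, 292.0, 206.1], [0.0, 0.0, 1.0]]
0.15 [[0.966, 0.259, -0.0], [0.259, -0.966, 0.002], [0.0, -0.002, -1.0]] 0.022
```

View pics/scene0.png

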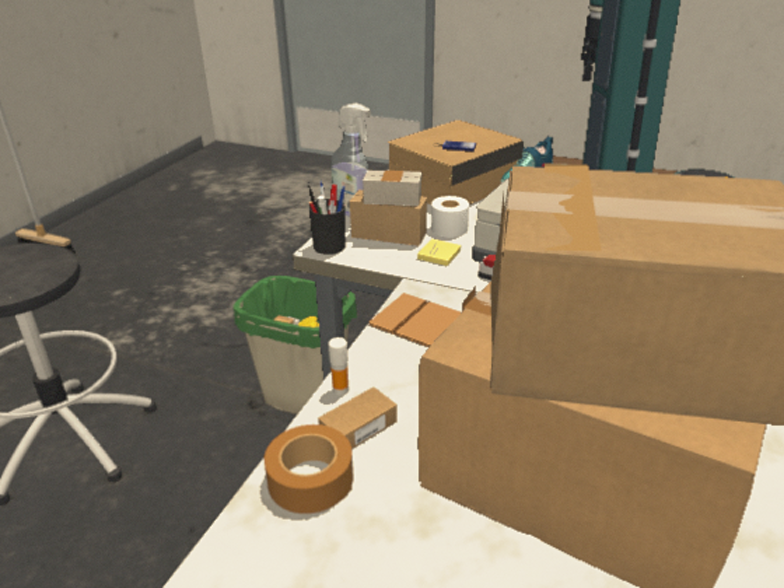

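View pics/side0.png

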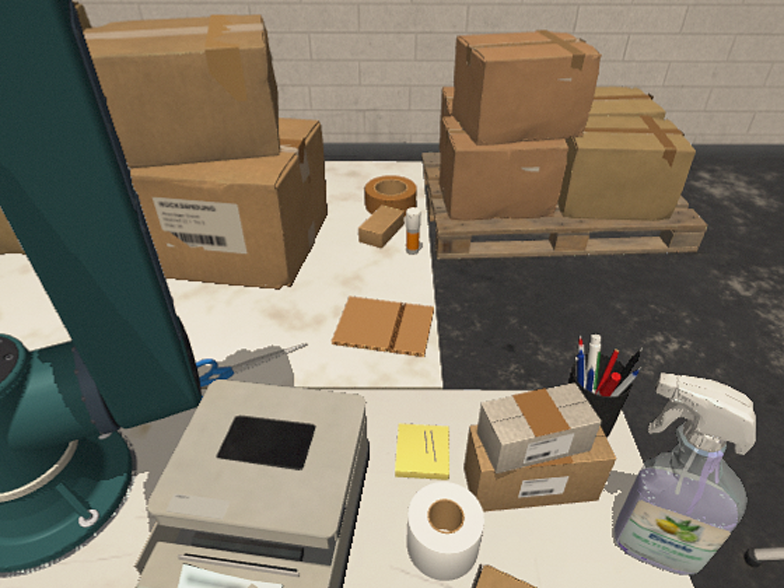

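The side view (1.4× scale) shows the insert with corners near (348,297), (434,305), (427,355) and (332,347), its crease running (404,302)-(390,350), and the bench edge at column ~437. The glue stick is at (413,232), the carton at (382,226) and the notes at (423,450). In the scene view the insert is at about (420,318), partly hidden behind the cartons.

```bash
cat > m.py <<'E'
from h import *
def insert(s,roi):
    """contour quad of insert (sub-pixel corners) and crease centreline in roi"""
    im=s['color'];hsv=cv2.cvtColor(im,cv2.COLOR_RGB2HSV)
    m=((hsv[...,1]>85)&(hsv[...,0]<22)).astype(np.uint8)
    M=np.zeros_like(m);x0,y0,x1,y1=roi;M[y0:y1,x0:x1]=m[y0:y1,x0:x1]
    M=cv2.morphologyEx(M,cv2.MORPH_CLOSE,np.ones((5,5),np.uint8))
    c=max(cv2.findContours(M,0,cv2.CHAIN_APPROX_NONE)[0],key=cv2.contourArea)
    full=np.zeros_like(M);cv2.drawContours(full,[c],-1,1,-1)
    a=cv2.approxPolyDP(cv2.convexHull(c),4,True).reshape(-1,2)
    inner=cv2.erode(full,np.ones((7,7),np.uint8))
    g=cv2.cvtColor(im,cv2.COLOR_RGB2GRAY).astype(float)
    med=np.median(g[inner>0]);ys,xs=np.nonzero((inner>0)&(g<med-25))
    return a,np.c_[xs,ys],c
E
python3 - <<'E'
from m import *
s=grab('side');a,cr,c=insert(s,(225,195,318,262))
print('side quad',a.tolist(),len(cr))
W=onz(s,a,.008);print(W.round(4).tolist())
print([round(float(np.linalg.norm(W[i]-W[i-1])),4) for i in range(len(W))])
C=onz(s,cr,.008);l=cv2.fitLine(C[:,:2].astype(np.float32),cv2.DIST_HUBER,0,.01,.01).ravel();print('crease',l,np.ptp(C,0))
# bench edge: white->dark along rows
im=s['color'];hsv=cv2.cvtColor(im,cv2.COLOR_RGB2HSV)
w=((hsv[...,2]>170)&(hsv[...,1]<60))
E=[]
for r in list(range(182,214))+list(range(258,274)):
    x=np.nonzero(w[r,290:330])[0]
    if len(x):E.append((290+x.max()+.5,r))
P=onz(s,E,0);print(E[::6]);print(P[::6].round(4).tolist());l=cv2.fitLine(P[:,:2].astype(np.float32),cv2.DIST_HUBER,0,.01,.01).ravel();print('edge',l)
save(s,'side1.png',(215,140,335,300),3.7)
t=grab('scene');save(t,'scene1.png',(210,190,370,310),4)
E
```

```text
side quad [[249, 212], [309, 219], [302, 254], [237, 245]] 125
[[0.4495, 0.2744, 0.008], [0.5875, 0.2095, 0.008], [0.5347, 0.0983, 0.008], [0.3993, 0.164, 0.008]]
[0.1213, 0.1525, 0.1231, 0.1505]
crease [0.43232426 0.9017182  0.51117325 0.1744514 ] [0.04998182 0.09231391 0.        ]
[(np.float64(307.5), 182), (np.float64(307.5), 188), (np.float64(308.5), 194), (np.float64(308.5), 200), (np.float64(309.5), 206), (np.float64(309.5), 212), (np.float64(314.5), 262), (np.float64(314.5), 268)]
[[0.637, 0.3734, 0.0], [0.6281, 0.3458, 0.0], [0.6221, 0.3186, 0.0], [0.6138, 0.2932, 0.0], [0.6084, 0.268, 0.0], [0.6007, 0.2445, 0.0], [0.5567, 0.075, 0.0], [0.5509, 0.058, 0.0]]
edge [0.2571465  0.96637243 0.59620017 0.22493912]
```

View pics/side1.png

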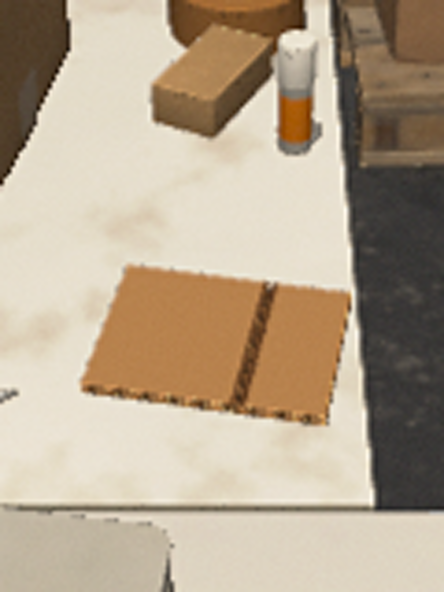

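View pics/scene1.png

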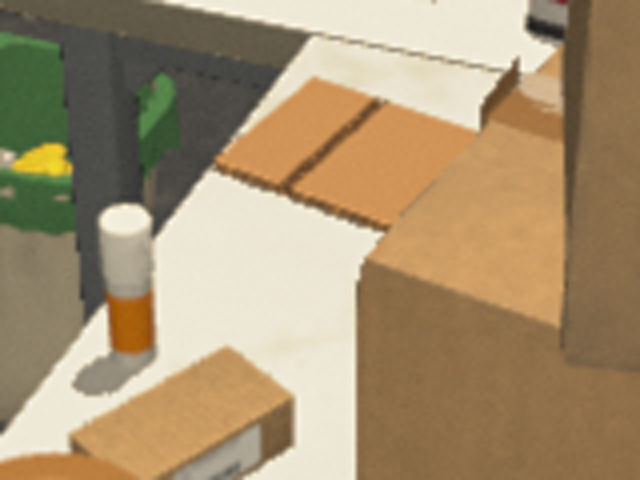

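The crops agree with each other: flap corners at side px (309.6,218.9) and (303.4,252.2), crease ends at (287.4,216.8) and (279,248.6), bench corner at (316.4,277.3). In the scene view they're at (263.8,230), (288.8,209.5), (305,215) and (282.5,236.7). Next I'll triangulate to check heights and build the edge frame.

```bash
cat > f.py <<'E'
from m import *
n=np.array([.9664,-.2571,0]);e=np.array([.2571,.9664,0])
E
python3 - <<'E'
from f import *
s=grab('side');t=grab('scene')
for nm,p,q in(('flapL',(309.6,218.9),(263.8,230)),('flapR',(303.4,252.2),(288.8,209.5)),('creaL',(287.4,216.8),(282.5,236.2)),('creaR',(279,248.6),(305,215)),('benchcorner',(316.4,277.3),(210+310/4,190+37/4)),('gluefoot',(215+295/3.7,140+150/3.7),(210+131/4,190+350/4))):
    x,d=tri(s,p,t,q);print(nm,x.round(4),np.round(d,4))
c=onz(s,[(316.4,277.3)],0)[0]
O=c+.165*e;O+=n*((np.array([.5962,.2249,0])-O)@n);print('edge origin',O.round(4))
W=np.array([[0.4495,0.2744],[0.5875,0.2095],[0.5347,0.0983],[0.3993,0.164],[.5112,.1745]])
W=np.c_[W,W[:,0]*0]
loc=lambda X:np.c_[(X-O)@n,(X-O)@e]
print('insert in edge',loc(W).round(4).tolist())
g=onz(s,[(215+295/3.7,140+150/3.7)],0);print('glue',loc(g))
# edge from scene, check
hsv=cv2.cvtColor(t['color'],cv2.COLOR_RGB2HSV);w=(hsv[...,2]>150)&(hsv[...,1]<60)
E=[]
for r in list(range(250,265))+list(range(300,400,10)):
    x=np.nonzero(w[r,100:300])[0];E.append((100+x.min()-.5,r))
print('edge x from scene',loc(onz(t,E,0))[::3].round(4).tolist())
print('pilecorner',(O-.265*n+.06*e).round(3))
E
```

```text
flapL [0.5885 0.2103 0.0071] [0.0008 0.0008]
flapR [0.5379 0.104  0.0064] [0.002 0.002]
creaL [0.5377 0.2322 0.0071] [0.0007 0.0007]
creaR [0.4897 0.1288 0.0072] [0.0001 0.0001]
benchcorner [ 0.5476  0.0346 -0.0036] [0.0001 0.0001]
gluefoot [ 0.6058  0.3911 -0.0008] [0.0011 0.0011]
edge origin [0.5873 0.1915 0.    ]
insert in edge [[-0.1545, 0.0447], [-0.0044, 0.0175], [-0.0269, -0.1036], [-0.1746, -0.0749], [-0.0692, -0.036]]
glue [[-0.03456881  0.19575323]]
edge x from scene [[0.031, 0.1133], [0.0233, 0.1232], [0.018, 0.1337], [0.0106, 0.1432], [0.0033, 0.1526], [0.0023, 0.2905], [0.0036, 0.3826], [0.0031, 0.4615], [0.0026, 0.5304]]
pilecorner [0.347 0.318 0.   ]
```

Triangulated heights agree with the text (top ~7 mm, bench ~0, size 121×152 mm). In the edge frame the crease centre is at about (-69,-36) mm, askew by -0.18 rad. I'll use the open fingers as a wide two-point pusher held square to the edge.

```bash
cat > d.py <<'E'
# usage: d.py ex ey z  -> shift in tool axes + turn about tool z for tool x = -n (flipped), edge frame metres, z world of TCP
import sys
from f import *
from scipy.spatial.transform import Rotation as Ro
O=np.array([.5873,.1915,0])
def tgt():return np.c_[-n,-e*-1*-1,[0,0,-1]] if False else np.c_[-n,e,[0,0,-1]]
if __name__=='__main__':
    st=get_state();R=np.array(st['tool_rot']);p=np.array(st['position'])
    q=O+n*float(sys.argv[1])+e*float(sys.argv[2]);q[2]=float(sys.argv[3])
    print('t',round(st['time_s'],2),'now edge',((p-O)@n).round(4),((p-O)@e).round(4),p[2].round(4),'F',np.round(st['contact_force'],1),'j',np.round(st['joint_positions'],2))
    print('shift',(R.T@(q-p)).round(4),'turn',Ro.from_matrix(R.T@tgt()).as_rotvec().round(4),'det',np.linalg.det(tgt()).round(2))
E
python3 d.py -0.205 -0.018 0.25
```

```text
t 0.35 now edge -0.2442 -0.8128 0.253 F [ 0.4  1.2 -0.1] j [-1.41  0.09  1.37 -0.    1.68 -0.1 ]
shift [ 0.4302 -0.6694  0.0034] turn [-2.0000e-04 -7.0000e-04 -2.6198e+00] det 1.0
```

```bash
python3 -m crank '[[0,0,-0.12,0.0215,-0.0335,0,1],[0,0,-0.24,0.043,-0.067,0,1],[0,0,-0.36,0.0645,-0.1,0,1],[0,0,-0.48,0.086,-0.134,0,1],[0,0,-0.6,0.108,-0.168,0,1],[0,0,-0.72,0.129,-0.2,0,1],[0,0,-0.84,0.15,-0.234,0,1],[0,0,-0.96,0.172,-0.268,0,1],[0,0,-1.08,0.194,-0.3,0,1],[0,0,-1.2,0.215,-0.335,0,1]]'; python3 d.py -0.205 -0.018 0.2
```

```text
time_s: 1.18
position: [0.2634, -0.1505, 0.2535]
tool_rot: [[0.104, 0.995, 0.001], [0.995, -0.104, -0.001], [-0.001, 0.002, -1.0]]
contact_force: [0.5, 0.2, -0.1]
opening: 1.0
finger_force: 0.0
t 1.18 now edge -0.2251 -0.4138 0.2535 F [ 0.5  0.2 -0.1] j [-0.71 -0.49  1.85  0.    1.78 -0.6 ]
shift [0.3879 0.0811 0.0533] turn [ 7.0000e-04  1.8000e-03 -1.4153e+00] det 1.0
```

```bash
python3 -m crank '[[0,0,-0.12,0.039,0.008,0,1],[0,0,-0.24,0.078,0.016,0,1],[0,0,-0.36,0.117,0.024,0,1],[0,0,-0.48,0.155,0.032,0,1],[0,0,-0.6,0.194,0.04,0,1],[0,0,-0.72,0.233,0.048,0,1],[0,0,-0.84,0.27,0.056,0,1],[0,0,-0.96,0.31,0.065,0,1],[0,0,-1.08,0.35,0.073,0,1],[0,0,-1.2,0.388,0.081,0.03,1]]'; python3 d.py -0.205 -0.018 0.08
```

```text
time_s: 2.02
position: [0.3869, 0.2233, 0.2328]
tool_rot: [[-0.891, 0.454, 0.011], [0.454, 0.891, 0.005], [-0.007, 0.009, -1.0]]
contact_force: [0.9, -0.9, 1.0]
opening: 0.998
finger_force: 0.0
t 2.02 now edge -0.2018 -0.0208 0.2328 F [ 0.9 -0.9  1. ] j [ 0.4  -0.15  1.64  0.    1.64 -0.7 ]
shift [0.0048 0.0006 0.1528] turn [ 0.0085  0.0084 -0.2118] det 1.0
```

```bash
python3 -m crank '[[0,0,-0.1,0,0,0.02,1],[0,0,-0.2,0,0,0.04,1],[0,0,-0.2,0,0,0.04,1],[0,0,-0.2,0,0,0.04,1]]'; python3 d.py -0.205 -0.018 0.06
```

```text
time_s: 2.35
position: [0.3835, 0.2191, 0.1869]
tool_rot: [[-0.96, 0.278, -0.003], [0.278, 0.96, -0.001], [0.002, -0.002, -1.0]]
contact_force: [0.0, -0.1, 1.0]
opening: 0.997
finger_force: 0.0
t 2.35 now edge -0.2041 -0.0257 0.1869 F [ 0.  -0.1  1. ] j [ 0.39 -0.13  1.72 -0.    1.56 -0.9 ]
shift [0.0008 0.0079 0.1269] turn [-0.0019 -0.0022 -0.022 ] det 1.0
```

```bash
python3 -m crank '[[0,0,-0.022,0,0.004,0.03,1],[0,0,-0.022,0,0.008,0.06,1],[0,0,-0.022,0,0.008,0.09,1],[0,0,-0.022,0,0.008,0.12,1],[0,0,-0.022,0,0.008,0.14,1],[0,0,-0.022,0,0.008,0.155,1],[0,0,-0.022,0,0.008,0.155,1]]'; python3 d.py -0.205 -0.018 0.02; python3 - <<'E'
from h import *
s=grab('side');save(s,'side2.png',(185,150,345,290),4.2)
E
```

```text
time_s: 2.93
position: [0.3854, 0.2259, 0.0314]
tool_rot: [[-0.966, 0.258, -0.003], [0.258, 0.966, -0.002], [0.003, -0.002, -1.0]]
contact_force: [-0.7, 0.1, 0.4]
opening: 1.0
finger_force: 0.0
t 2.93 now edge -0.2039 -0.0186 0.0314 F [-0.7  0.1  0.4] j [ 0.4   0.02  1.9  -0.    1.22 -0.91]
shift [0.001  0.0007 0.0114] turn [-0.0024 -0.0029 -0.0011] det 1.0
```

View pics/side2.png

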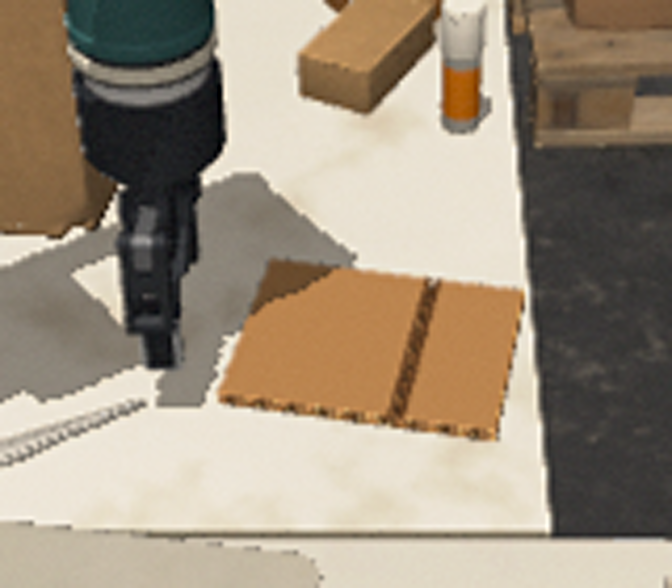

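The fingers are open behind the insert, with the near fingertip at about (165,365) and the insert's back edge from (222,400) to (265,262). The scissors end at (145,403), clear of the finger. I'll come down step by step, watching the force.

```bash
python3 -m crank '[[0,0,0,0,0,0.004,1],[0,0,0,0,0,0.006,1],[0,0,0,0,0,0.006,1]]'; python3 -m crank '[[0,0,0,0,0,0.003,1],[0,0,0,0,0,0.003,1]]'
```

```text
time_s: 3.23
position: [0.3875, 0.2273, 0.0282]
tool_rot: [[-0.967, 0.256, 0.003], [0.256, 0.967, 0.001], [-0.002, 0.002, -1.0]]
contact_force: [-0.6, -0.0, 0.7]
opening: 1.0
finger_force: 0.0
time_s: 3.4
position: [0.3867, 0.227, 0.0242]
tool_rot: [[-0.967, 0.255, 0.001], [0.255, 0.967, 0.0], [-0.001, 0.0, -1.0]]
contact_force: [-0.8, -0.9, 0.0]
opening: 0.998
finger_force: 0.0
```

```bash
python3 -m crank '[[0,0,0,0,0,0.003,1],[0,0,0,0,0,0.003,1]]';  python3 -m crank '[[0,0,0,0,0,0.003,1],[0,0,0,0,0,0.003,1]]'
```

```text
time_s: 3.57
position: [0.3862, 0.2269, 0.0205]
tool_rot: [[-0.967, 0.255, -0.0], [0.255, 0.967, -0.0], [0.0, -0.0, -1.0]]
contact_force: [-0.1, 0.3, 0.6]
opening: 1.004
finger_force: 0.0
time_s: 3.73
position: [0.386, 0.2268, 0.0172]
tool_rot: [[-0.967, 0.255, -0.001], [0.255, 0.967, -0.001], [0.001, -0.001, -1.0]]
contact_force: [0.8, -0.5, 0.2]
opening: 0.997
finger_force: 0.0
```

```bash
python3 -m crank '[[0,0,0,0,0,0.002,1],[0,0,0,0,0,0.004,1],[0,0,0,0,0,0.004,1]]'; python3 d.py -0.155 -0.02 0.0125
```

```text
time_s: 3.98
position: [0.3861, 0.2268, 0.0133]
tool_rot: [[-0.967, 0.255, -0.001], [0.255, 0.967, -0.0], [0.001, -0.001, -1.0]]
contact_force: [0.2, -0.1, -0.7]
opening: 1.0
finger_force: 0.0
t 3.98 now edge -0.2035 -0.0176 0.0133 F [ 0.2 -0.1 -0.7] j [ 0.4   0.05  1.92 -0.    1.18 -0.91]
shift [-0.0485 -0.0025  0.0008] turn [-0.0007 -0.0007  0.0022] det 1.0
```

```bash
python3 -m crank '[[0,0,0,-0.007,0,0.001,1],[0,0,0,-0.014,-0.003,0.001,1],[0,0,0,-0.021,-0.004,0.001,1],[0,0,0,-0.028,-0.004,0.001,1],[0,0,0,-0.035,-0.004,0.001,1],[0,0,0,-0.042,-0.004,0.001,1],[0,0,0,-0.048,-0.004,0.001,1],[0,0,0,-0.054,-0.004,0.001,1],[0,0,0,-0.06,-0.004,0.001,1],[0,0,0,-0.06,-0.004,0.001,1]]'; python3 d.py -0.111 -0.022 0.0125
cat > meas.py <<'E'
import sys
from f import *
O=np.array([.5873,.1915,0])
loc=lambda X:np.c_[(X-O)@n,(X-O)@e]
s=grab('side');a,cr,c=insert(s,(225,195,345,270))
print('quad',a.tolist(),(loc(onz(s,a,.008))*1e3).round(1).tolist())
L=loc(onz(s,cr,.008))*1e3
l=cv2.fitLine(L.astype(np.float32),cv2.DIST_HUBER,0,.01,.01).ravel()
print('crease n',len(cr),'centre',l[2:],'angle',np.arctan(l[0]/l[1]),'y',L[:,1].min(),L[:,1].max())
save(s,sys.argv[1],(185,150,345,290),4.2)
E
python3 meas.py side3.png
```

```text
time_s: 4.82
position: [0.4452, 0.2077, 0.0131]
tool_rot: [[-0.967, 0.255, 0.002], [0.255, 0.967, 0.0], [-0.002, 0.001, -1.0]]
contact_force: [0.4, -0.2, 0.6]
opening: 1.0
finger_force: 0.0
t 4.82 now edge -0.1415 -0.0209 0.0131 F [ 0.4 -0.2  0.6] j [ 0.32  0.14  1.82 -0.    1.18 -0.99]
shift [-0.0305 -0.0012  0.0006] turn [0.0008 0.0022 0.0018] det 1.0
quad [[319, 211], [322, 245], [256, 244], [259, 211]] [[22.7, 48.9], [20.2, -74.8], [-131.2, -71.6], [-129.4, 48.7]]
crease n 413 centre [-85.99454    8.684974] angle -1.0270346 y -64.93710019208234 36.84670972252392
```

View pics/side3.png

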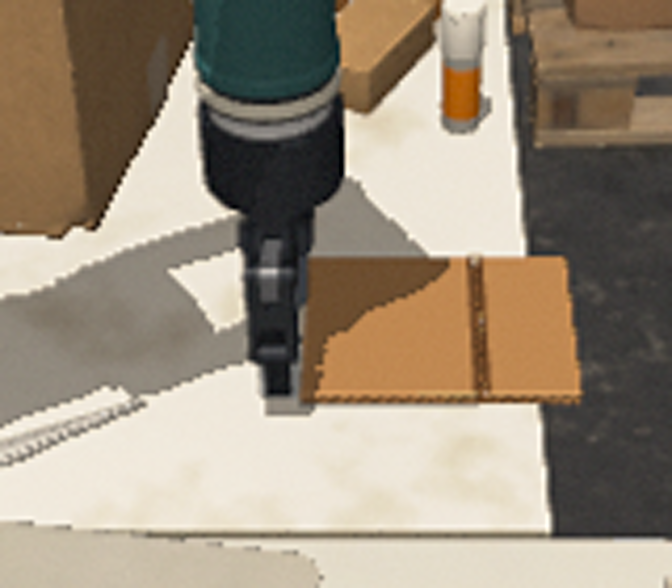

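The insert is now square against both fingers. Its crease is at crop (480,330) and the flap end at (575,330), already past the edge at column ~537. Pushing on, stopping a few mm short so I can measure closely.

```bash
python3 -m crank '[[0,0,0,-0.006,0,0,1],[0,0,0,-0.012,0,0,1],[0,0,0,-0.018,0,0,1],[0,0,0,-0.022,0,0,1],[0,0,0,-0.025,0,0,1],[0,0,0,-0.025,0,0,1],[0,0,0,-0.025,0,0,1]]'
cat > meas.py <<'E'
import sys
from f import *
O=np.array([.5873,.1915,0])
loc=lambda X:np.c_[(X-O)@n,(X-O)@e]*1e3
def lines(s,y0c,y1c,xr=(-22,18)):
    """crease centre (z=8) and bench edge (z=0) by scanning across edge normal"""
    g=cv2.GaussianBlur(cv2.cvtColor(s['color'],cv2.COLOR_RGB2GRAY),(3,3),0).astype(np.float32)
    def scan(y,z,xs):
        P=np.array([O+n*x/1e3+e*y/1e3+[0,0,z] for x in xs]);q=proj(s,P).astype(np.float32)
        return cv2.remap(g,q[None,:,0].copy(),q[None,:,1].copy(),cv2.INTER_LINEAR)[0]
    xs=np.arange(xr[0],xr[1],.25);C=[];E=[]
    for y in np.arange(y0c+10,y1c-10,4):
        v=scan(y,.008,xs);d=np.clip(np.median(v)-12-v,0,None)
        if d.sum()>20:C.append((y,(xs*d).sum()/d.sum()))
    for y in list(np.arange(-155,y0c-15,4))+list(np.arange(y1c+15,140,4)):
        v=scan(y,0,xs);gr=np.gradient(v);i=np.argmin(gr)
        if gr[i]<-4:E.append((y,xs[i]))
    out=[]
    for nm,A in(('crease',C),('edge',E)):
        A=np.array(A)
        if len(A)<4:print(nm,'few',len(A));continue
        l=np.polyfit(A[:,0],A[:,1],1);r=A[:,1]-np.polyval(l,A[:,0]);k=abs(r)<1.5*np.median(abs(r))+.5
        l=np.polyfit(A[k,0],A[k,1],1);print(nm,k.sum(),len(A),'x at y0c,mid,y1c',np.polyval(l,[y0c,(y0c+y1c)/2,y1c]).round(2),'rms',np.std(A[k,1]-np.polyval(l,A[k,0])).round(2))
if __name__=='__main__':
    s=grab(sys.argv[1]);lines(s,*[float(v) for v in sys.argv[3:5]],**({'xr':(float(sys.argv[5]),float(sys.argv[6]))} if len(sys.argv)>6 else {}))
    save(s,sys.argv[2],k=1.4)
E
python3 d.py -0.111 -0.022 0.0125;python3 meas.py side side4.png -72 48; python3 meas.py scene scene4.png -72 48
```

```text
time_s: 5.45
position: [0.4684, 0.2013, 0.0129]
tool_rot: [[-0.967, 0.255, 0.002], [0.255, 0.967, -0.0], [-0.002, 0.0, -1.0]]
contact_force: [-1.6, 0.4, 0.7]
opening: 1.0
finger_force: 0.3
t 5.45 now edge -0.1174 -0.0211 0.0129 F [-1.6  0.4  0.7] j [ 0.29  0.18  1.77 -0.    1.19 -1.02]
shift [-0.0064 -0.0009  0.0005] turn [0.0002 0.0017 0.0021] det 1.0
crease 25 25 x at y0c,mid,y1c [-7.33 -7.62 -7.91] rms 0.1
edge 33 37 x at y0c,mid,y1c [-0.22 -0.26 -0.31] rms 0.74
crease 24 25 x at y0c,mid,y1c [-6.39 -6.49 -6.6 ] rms 0.15
edge 19 28 x at y0c,mid,y1c [1.28 1.18 1.08] rms 0.45
```

Both views agree: the crease is 7.4 to 7.7 mm short of the edge and parallel within 0.005 rad. I'll push 6.5 mm and then check with the wrist camera.

```bash
python3 -m crank '[[0,0,0,-0.002,0,0,1],[0,0,0,-0.004,0,0,1],[0,0,0,-0.006,0,0,1],[0,0,0,-0.0065,0,0,1],[0,0,0,-0.0065,0,0,1],[0,0,0,-0.0065,0,0,1]]'
python3 d.py -0.111 -0.022 0.0125;python3 meas.py side side5.png -72 48; python3 meas.py scene scene5.png -72 48
python3 - <<'E'
from meas import *
for nm in('side','scene'):
    s=grab(nm);g=cv2.cvtColor(s['color'],cv2.COLOR_RGB2HSV)[...,1].astype(np.float32);xs=np.arange(35,70,.25);F=[]
    for y in np.arange(-55,35,5):
        q=proj(s,[O+n*x/1e3+e*y/1e3+[0,0,.008] for x in xs]).astype(np.float32)
        v=cv2.remap(g,q[None,:,0].copy(),q[None,:,1].copy(),1)[0];F.append(xs[np.argmin(np.gradient(cv2.GaussianBlur(v[None],(5,1),0)[0]))])
    print(nm,'flap end x',np.median(F),np.round(F[::4],1))
E
```

```text
time_s: 6.05
position: [0.4739, 0.1998, 0.0128]
tool_rot: [[-0.967, 0.255, 0.0], [0.255, 0.967, -0.0], [-0.0, -0.0, -1.0]]
contact_force: [-3.5, 1.4, 2.7]
opening: 1.001
finger_force: 1.7
t 6.05 now edge -0.1117 -0.0212 0.0128 F [-3.5  1.4  2.7] j [ 0.29  0.19  1.76 -0.    1.19 -1.02]
shift [-0.0007 -0.0008  0.0003] turn [-0.0001  0.0001  0.0023] det 1.0
crease 24 25 x at y0c,mid,y1c [-1.87 -2.17 -2.46] rms 0.14
edge 33 37 x at y0c,mid,y1c [-0.22 -0.26 -0.31] rms 0.74
crease 24 25 x at y0c,mid,y1c [-0.54 -1.02 -1.5 ] rms 0.36
edge 17 28 x at y0c,mid,y1c [1.24 1.14 1.04] rms 0.45
side flap end x 54.0 [55.2 52.8 54.8 54.5 54.2]
scene flap end x 56.0 [55.5 52.8 67.  58.8 55.5]
```

```bash
python3 -m crank '[[0,0,0,0.006,0,0,1],[0,0,0,0.01,0,-0.005,1],[0,0,0,0.01,0,-0.035,1],[0,0,0,0.008,0,-0.07,1],[0,0,0,-0.02,0,-0.105,1],[0,0,0,-0.05,0,-0.13,1],[0,0,0,-0.085,0,-0.14,1],[0,0,0,-0.085,0,-0.14,1],[0,0,0,-0.085,0,-0.14,1],[0,0,0,-0.085,0,-0.14,1]]'
python3 meas.py side side6.png -72 48; python3 meas.py scene scene6.png -72 48;python3 meas.py wrist wrist6.png -72 48
```

```text
time_s: 7.08
position: [0.5554, 0.1779, 0.152]
tool_rot: [[-0.967, 0.255, -0.001], [0.255, 0.967, -0.0], [0.001, -0.001, -1.0]]
contact_force: [0.3, 0.1, -0.8]
opening: 1.0
finger_force: 0.0
crease 25 25 x at y0c,mid,y1c [-2.07 -2.16 -2.26] rms 0.24
edge 16 17 x at y0c,mid,y1c [-0.22 -0.25 -0.27] rms 0.66
crease 25 25 x at y0c,mid,y1c [-1.38 -1.3  -1.23] rms 0.56
edge 17 17 x at y0c,mid,y1c [1.24 1.14 1.04] rms 0.45
crease 24 25 x at y0c,mid,y1c [-0.6  -0.68 -0.77] rms 0.08
edge 37 37 x at y0c,mid,y1c [1.83 1.95 2.06] rms 0.32
```

View pics/wrist6.png

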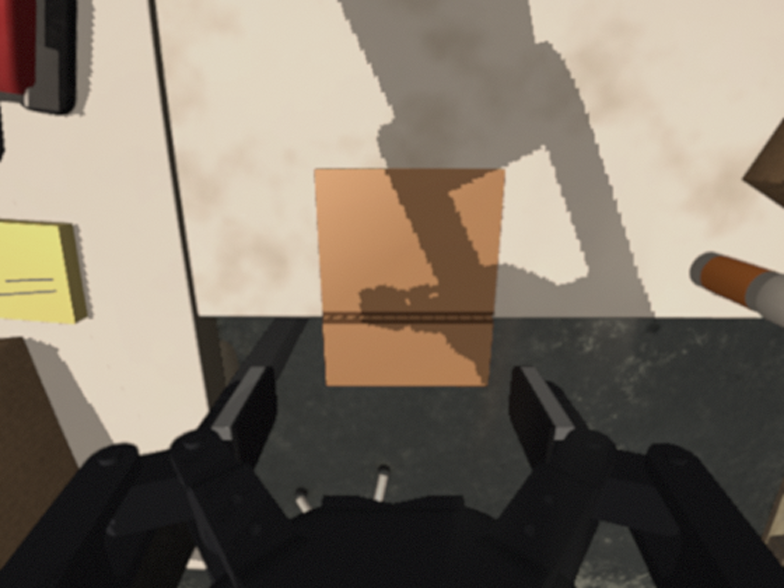

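The wrist view shows the insert square to the edge, with the crease band at row ~317 and the bench edge at rows 316-318. Because the top face stands higher, that still leaves about 2 mm to go. I'll cross-check with the insert's own ends in this image.

```bash
python3 - <<'E'
from meas import *
s=grab('wrist');g=cv2.cvtColor(s['color'],cv2.COLOR_RGB2HSV)[...,1].astype(np.float32)
def f(lo,hi,sg,z,ys):
    xs=np.arange(lo,hi,.25);F=[]
    for y in ys:
        q=proj(s,[O+n*x/1e3+e*y/1e3+[0,0,z] for x in xs]).astype(np.float32)
        v=cv2.remap(g,q[None,:,0].copy(),q[None,:,1].copy(),1)[0];F.append(xs[np.argmax(sg*np.gradient(cv2.GaussianBlur(v[None],(9,1),0)[0]))])
    return np.median(F),np.round(F[::4],1).tolist()
ys=np.arange(-60,35,4)
print('back',f(-125,-85,1,.008,ys));print('end',f(40,75,-1,.008,ys))
gg=cv2.cvtColor(s['color'],cv2.COLOR_RGB2GRAY).astype(np.float32);xs=np.arange(-10,10,.5)
for y in(-50,-35,35):
    q=proj(s,[O+n*x/1e3+e*y/1e3+[0,0,.008] for x in xs]).astype(np.float32)
    print(cv2.remap(gg,q[None,:,0].copy(),q[None,:,1].copy(),1)[0].round().astype(int).tolist())
E
```

```text
back (np.float64(-100.0), [-100.0, -100.0, -99.8, -99.8, -100.0, -100.0])
end (np.float64(54.5), [54.8, 54.5, 54.5, 54.5, 54.5, 54.5])
[142, 142, 143, 143, 142, 141, 136, 130, 119, 108, 96, 85, 79, 77, 78, 81, 86, 90, 93, 92, 89, 84, 78, 76, 74, 79, 84, 98, 111, 123, 133, 137, 140, 141, 140, 140, 141, 141, 141, 141]
[81, 81, 81, 81, 82, 82, 79, 75, 68, 61, 54, 48, 45, 43, 45, 50, 56, 62, 65, 66, 64, 58, 53, 46, 42, 46, 50, 60, 70, 85, 100, 112, 123, 131, 136, 139, 140, 141, 140, 140]
[82, 82, 81, 81, 81, 80, 77, 73, 66, 59, 52, 46, 45, 44, 50, 56, 61, 66, 67, 67, 63, 57, 50, 44, 43, 46, 51, 59, 67, 73, 79, 81, 82, 82, 81, 81, 81, 81, 81, 81]
```

```bash
python3 -m crank '[[0,0,0,0.035,0,0.01,1],[0,0,0,0.07,0,0.02,1],[0,0,0,0.1,0,0.045,1],[0,0,0,0.1,0,0.08,1],[0,0,0,0.1,0,0.11,1],[0,0,0,0.1,0,0.13,1],[0,0,0,0.098,0,0.139,1],[0,0,0,0.094,0,0.14,1],[0,0,0,0.09,0,0.14,1],[0,0,0,0.087,0,0.14,1]]'; python3 d.py -0.1097 -0.021 0.0128
```

```text
time_s: 8.12
position: [0.474, 0.2005, 0.0146]
tool_rot: [[-0.967, 0.255, 0.004], [0.255, 0.967, 0.001], [-0.003, 0.002, -1.0]]
contact_force: [0.7, 0.0, -0.1]
opening: 0.999
finger_force: 0.0
t 8.12 now edge -0.1118 -0.0204 0.0146 F [ 0.7  0.  -0.1] j [ 0.29  0.18  1.76 -0.    1.19 -1.02]
shift [-0.0021 -0.0006  0.0018] turn [0.0017 0.0034 0.0021] det 1.0
```

```bash
python3 -m crank '[[0,0,0,-0.001,0,0,1],[0,0,0,-0.002,0,0,1],[0,0,0,-0.003,0,0,1],[0,0,0,-0.004,0,0,1],[0,0,0,-0.004,0,0,1],[0,0,0,-0.004,0,0,1]]'
python3 d.py -0.1097 -0.021 0.0128;python3 meas.py side side7.png -72 48; python3 meas.py scene scene7.png -72 48
python3 -m crank '[[0,0,0,0.006,0,0,1],[0,0,0,0.01,0,-0.005,1],[0,0,0,0.01,0,-0.035,1],[0,0,0,0.008,0,-0.07,1],[0,0,0,-0.02,0,-0.105,1],[0,0,0,-0.05,0,-0.13,1],[0,0,0,-0.085,0,-0.14,1],[0,0,0,-0.085,0,-0.14,1],[0,0,0,-0.085,0,-0.14,1],[0,0,0,-0.085,0,-0.14,1]]' >/dev/null
python3 meas.py side side8.png -72 48; python3 meas.py wrist wrist8.png -72 48; python3 d.py 0.06 -0.013 0.05
```

```text
time_s: 8.62
position: [0.4754, 0.2002, 0.0145]
tool_rot: [[-0.967, 0.255, -0.001], [0.255, 0.967, 0.002], [0.001, 0.002, -1.0]]
contact_force: [-6.4, 2.6, 7.4]
opening: 1.002
finger_force: 5.0
t 8.62 now edge -0.1104 -0.0204 0.0145 F [-6.4  2.6  7.4] j [ 0.29  0.19  1.76  0.    1.2  -1.03]
shift [-0.0007 -0.0007  0.0017] turn [ 0.0016 -0.0013  0.0021] det 1.0
crease 24 25 x at y0c,mid,y1c [-1.81 -2.21 -2.62] rms 0.29
edge 33 37 x at y0c,mid,y1c [-0.24 -0.29 -0.34] rms 0.7
crease 22 25 x at y0c,mid,y1c [-0.63 -0.99 -1.35] rms 0.22
edge 18 28 x at y0c,mid,y1c [1.12 0.84 0.55] rms 0.47
crease 24 25 x at y0c,mid,y1c [-1.92 -2.11 -2.31] rms 0.22
edge 16 21 x at y0c,mid,y1c [-0.36 -0.58 -0.79] rms 0.72
crease 24 25 x at y0c,mid,y1c [-0.56 -0.68 -0.8 ] rms 0.03
edge 33 37 x at y0c,mid,y1c [1.63 1.75 1.86] rms 0.29
t 9.65 now edge -0.0264 -0.0213 0.1515 F [-0.5 -0.2 -0.6] j [ 0.21  0.2   1.44 -0.    1.5  -1.1 ]
shift [-0.0867  0.0082  0.1012] turn [-0.0014 -0.0027  0.0028] det 1.0
```

The last nudge didn't move the insert. The upward force means the fingertips rode up on its top rim, so I'll approach again lower.

```bash
python3 -m crank '[[0,0,0,0.035,0,0.01,1],[0,0,0,0.07,0,0.02,1],[0,0,0,0.105,0,0.045,1],[0,0,0,0.105,0,0.08,1],[0,0,0,0.105,0,0.11,1],[0,0,0,0.105,0,0.13,1],[0,0,0,0.105,0,0.138,1],[0,0,0,0.105,0,0.141,1],[0,0,0,0.105,0,0.142,1],[0,0,0,0.105,0,0.142,1]]'; python3 -m crank '[[0,0,0,0,0,0.001,1],[0,0,0,0,0,0.001,1],[0,0,0,0,0,0.001,1]]';python3 -m crank '[[0,0,0,0,0,0.001,1],[0,0,0,0,0,0.002,1],[0,0,0,0,0,0.002,1]]'; python3 d.py -0.1097 -0.021 0.0128
```

```text
time_s: 10.48
position: [0.4573, 0.2047, 0.012]
tool_rot: [[-0.967, 0.255, 0.002], [0.255, 0.967, 0.001], [-0.002, 0.001, -1.0]]
contact_force: [-0.0, 0.6, 0.3]
opening: 1.002
finger_force: 0.0
time_s: 10.73
position: [0.4573, 0.2045, 0.0109]
tool_rot: [[-0.967, 0.255, 0.002], [0.255, 0.967, 0.001], [-0.002, 0.001, -1.0]]
contact_force: [0.4, -0.4, -0.2]
opening: 0.997
finger_force: 0.0
time_s: 10.98
position: [0.457, 0.2044, 0.0089]
tool_rot: [[-0.967, 0.255, 0.001], [0.255, 0.967, 0.0], [-0.001, 0.0, -1.0]]
contact_force: [-0.0, -0.8, 4.9]
opening: 1.001
finger_force: 2.4
t 10.98 now edge -0.1292 -0.021 0.0089 F [-0.  -0.8  4.9] j [ 0.31  0.16  1.8  -0.    1.18 -1.01]
shift [-0.0195 -0.0001 -0.0039] turn [0.0004 0.001  0.002 ] det 1.0
```

```bash
python3 -m crank '[[0,0,0,0,0,-0.001,1],[0,0,0,-0.005,0,-0.001,1],[0,0,0,-0.01,0,-0.001,1],[0,0,0,-0.015,0,-0.001,1],[0,0,0,-0.017,0,-0.001,1],[0,0,0,-0.018,0,-0.001,1],[0,0,0,-0.019,0,-0.001,1],[0,0,0,-0.0195,0,-0.001,1],[0,0,0,-0.0195,0,-0.001,1]]'; python3 d.py -0.1097 -0.021 0.0128;python3 meas.py side side9.png -72 48;python3 meas.py scene scene9.png -72 48
```

```text
time_s: 11.73
position: [0.4739, 0.1998, 0.0089]
tool_rot: [[-0.967, 0.255, -0.004], [0.255, 0.967, 0.001], [0.004, -0.0, -1.0]]
contact_force: [-6.9, 1.4, 6.8]
opening: 1.001
finger_force: 4.2
t 11.73 now edge -0.1117 -0.0211 0.0089 F [-6.9  1.4  6.8] j [ 0.29  0.2   1.76  0.    1.19 -1.03]
shift [-0.002   0.0001 -0.0039] turn [-0.0003 -0.0039  0.0023] det 1.0
crease 24 25 x at y0c,mid,y1c [-1.63 -2.16 -2.69] rms 0.31
edge 33 37 x at y0c,mid,y1c [-0.22 -0.26 -0.31] rms 0.74
crease 22 25 x at y0c,mid,y1c [-0.67 -0.91 -1.15] rms 0.26
edge 17 28 x at y0c,mid,y1c [1.24 1.14 1.04] rms 0.45
```

```bash
python3 -m crank '[[0,0,0,0,0,-0.002,1],[0,0,0,0,0,-0.002,1]]'; python3 -m crank '[[0,0,0,-0.001,0,0,1],[0,0,0,-0.001,0,0,1]]'; python3 -m crank '[[0,0,0,-0.001,0,0,1],[0,0,0,-0.001,0,0,1]]'; python3 d.py -0.1097 -0.021 0.0128;python3 meas.py side side10.png -72 48
```

```text
time_s: 12.0
position: [0.4749, 0.1992, 0.0104]
tool_rot: [[-0.967, 0.255, -0.001], [0.255, 0.967, -0.001], [0.001, -0.001, -1.0]]
contact_force: [-2.5, 1.0, 0.9]
opening: 0.999
finger_force: 1.3
time_s: 12.17
position: [0.4762, 0.1989, 0.0104]
tool_rot: [[-0.967, 0.255, -0.001], [0.255, 0.967, -0.0], [0.001, -0.001, -1.0]]
contact_force: [-1.4, 0.2, 0.5]
opening: 0.997
finger_force: 1.0
time_s: 12.33
position: [0.4774, 0.1986, 0.0105]
tool_rot: [[-0.967, 0.255, 0.0], [0.255, 0.967, -0.0], [-0.0, -0.0, -1.0]]
contact_force: [-1.6, 0.3, -1.3]
opening: 1.001
finger_force: 0.8
t 12.33 now edge -0.108 -0.0214 0.0105 F [-1.6  0.3 -1.3] j [ 0.28  0.2   1.76 -0.    1.19 -1.03]
shift [ 0.0017  0.0004 -0.0023] turn [-0.0005  0.0001  0.0021] det 1.0
crease 23 25 x at y0c,mid,y1c [1.96 1.6  1.24] rms 0.29
edge 33 37 x at y0c,mid,y1c [-0.22 -0.26 -0.31] rms 0.74
```

Lifting released the bench friction, so the crease jumped about 1.5 to 2 mm past the edge. I'll back off, measure with the wrist camera, and nudge it back from the flap end.

```bash
python3 -m crank '[[0,0,0,0.006,0,0,1],[0,0,0,0.01,0,-0.005,1],[0,0,0,0.01,0,-0.035,1],[0,0,0,0.008,0,-0.07,1],[0,0,0,-0.02,0,-0.105,1],[0,0,0,-0.05,0,-0.13,1],[0,0,0,-0.085,0,-0.14,1],[0,0,0,-0.085,0,-0.14,1],[0,0,0,-0.085,0,-0.14,1],[0,0,0,-0.085,0,-0.14,1]]' >/dev/null
for c in side scene wrist; do python3 meas.py $c ${c}11.png -72 48; done; python3 d.py 0.1 -0.018 0.1
```

```text
crease 25 25 x at y0c,mid,y1c [1.78 1.66 1.53] rms 0.19
edge 16 17 x at y0c,mid,y1c [-0.22 -0.25 -0.27] rms 0.66
crease 23 25 x at y0c,mid,y1c [2.19 2.51 2.82] rms 0.44
edge 17 17 x at y0c,mid,y1c [1.26 1.13 1.  ] rms 0.48
crease 23 25 x at y0c,mid,y1c [3.06 3.09 3.11] rms 0.12
edge 32 36 x at y0c,mid,y1c [1.53 1.65 1.78] rms 0.33
t 13.37 now edge -0.0248 -0.0211 0.1498 F [-0.6 -0.3  0.2] j [ 0.21  0.21  1.44 -0.    1.5  -1.1 ]
shift [-0.1249  0.0028  0.0495] turn [-0.0011 -0.0021  0.0031] det 1.0
```

```bash
python3 -m crank '[[0,0,0,-0.04,0,0,1],[0,0,0,-0.08,0,0,1],[0,0,0,-0.11,0,0.02,1],[0,0,0,-0.11,0,0.05,1],[0,0,0,-0.11,0,0.08,1],[0,0,0,-0.11,0,0.11,1],[0,0,0,-0.11,0,0.14,1],[0,0,0,-0.11,0,0.149,1],[0,0,0,-0.11,0,0.149,1],[0,0,0,-0.11,0,0.149,1]]'; python3 -m crank '[[0,0,0,0.004,0,0,1],[0,0,0,0.008,0,0,1],[0,0,0,0.011,0,0,1],[0,0,0,0.013,0,0,1],[0,0,0,0.013,0,0,1]]'; python3 d.py 0.0675 -0.021 0
```

```text
time_s: 14.2
position: [0.6655, 0.1495, 0.0021]
tool_rot: [[-0.967, 0.254, -0.0], [0.254, 0.967, -0.0], [0.0, -0.0, -1.0]]
contact_force: [0.1, -0.5, 0.3]
opening: 0.999
finger_force: 0.0
time_s: 14.62
position: [0.6532, 0.1528, 0.003]
tool_rot: [[-0.967, 0.255, 0.001], [0.255, 0.967, 0.0], [-0.001, 0.001, -1.0]]
contact_force: [0.4, -0.2, 0.1]
opening: 0.997
finger_force: 0.0
t 14.62 now edge 0.0736 -0.0204 0.003 F [ 0.4 -0.2  0.1] j [ 0.15  0.51  1.35  0.    1.28 -1.17]
shift [ 0.0061 -0.0005  0.003 ] turn [0.0005 0.0012 0.0027] det 1.0
```

```bash
python3 -m crank '[[0,0,0,0.001,0,0,1],[0,0,0,0.002,0,0,1],[0,0,0,0.003,0,0,1],[0,0,0,0.004,0,0,1],[0,0,0,0.004,0,0,1]]';python3 -m crank '[[0,0,0,0.001,0,0,1],[0,0,0,0.001,0,0,1],[0,0,0,0.001,0,0,1]]'; python3 d.py 0.0675 -0.021 0; python3 meas.py side side12.png -72 48
```

```text
time_s: 15.03
position: [0.6492, 0.1535, 0.0017]
tool_rot: [[-0.967, 0.255, -0.0], [0.255, 0.967, -0.0], [0.0, -0.0, -1.0]]
contact_force: [-0.8, -0.9, -0.0]
opening: 1.001
finger_force: 0.0
time_s: 15.28
position: [0.6485, 0.1537, 0.0017]
tool_rot: [[-0.967, 0.255, 0.0], [0.255, 0.967, -0.0], [-0.0, -0.0, -1.0]]
contact_force: [0.7, -0.7, -0.2]
opening: 1.0
finger_force: 0.3
t 15.28 now edge 0.0688 -0.0208 0.0017 F [ 0.7 -0.7 -0.2] j [ 0.15  0.5   1.37 -0.    1.27 -1.17]
shift [ 0.0013 -0.0002  0.0017] turn [-0.0001  0.0001  0.0021] det 1.0
crease 20 23 x at y0c,mid,y1c [ 4.68 -1.22 -7.11] rms 1.8
edge 29 31 x at y0c,mid,y1c [-0.35 -0.47 -0.59] rms 0.67
```

```bash
python3 -m crank '[[0,0,0,0.0005,0,0,1],[0,0,0,0.001,0,0,1],[0,0,0,0.001,0,0,1]]'; python3 -m crank '[[0,0,0,0.0005,0,0,1],[0,0,0,0.0005,0,0,1],[0,0,0,0.0005,0,0,1]]'; python3 meas.py scene scene13.png -72 48;  python3 meas.py wrist w13.png -72 48
```

```text
time_s: 15.58
position: [0.6476, 0.1539, 0.0018]
tool_rot: [[-0.967, 0.255, 0.0], [0.255, 0.967, -0.0], [-0.001, -0.0, -1.0]]
contact_force: [2.1, -0.5, -1.6]
opening: 1.003
finger_force: 0.8
time_s: 15.83
position: [0.647, 0.1541, 0.0018]
tool_rot: [[-0.967, 0.255, 0.0], [0.255, 0.967, -0.0], [-0.0, -0.0, -1.0]]
contact_force: [1.7, -0.4, -1.4]
opening: 0.998
finger_force: 0.8
crease 17 21 x at y0c,mid,y1c [  5.26  -3.63 -12.52] rms 2.75
edge 17 19 x at y0c,mid,y1c [1.24 1.14 1.04] rms 0.45
crease 17 22 x at y0c,mid,y1c [ 3.05  0.59 -1.86] rms 1.2
edge 22 22 x at y0c,mid,y1c [2.35 2.51 2.66] rms 0.09
```

```bash
python3 -m crank '[[0,0,0,-0.01,0,0,1],[0,0,0,-0.015,0,-0.01,1],[0,0,0,-0.015,0,-0.04,1],[0,0,0,-0.015,0,-0.08,1],[0,0,0,-0.015,0,-0.115,1],[0,0,0,0.015,0,-0.14,1],[0,0,0,0.055,0,-0.148,1],[0,0,0,0.092,0,-0.148,1],[0,0,0,0.092,0,-0.148,1],[0,0,0,0.092,0,-0.148,1]]' >/dev/null
for c in side scene wrist; do python3 meas.py $c ${c}14.png -72 48; done; python3 d.py 0.06 -0.013 0.06
```

```text
crease 25 25 x at y0c,mid,y1c [-0.26 -0.27 -0.29] rms 0.32
edge 16 17 x at y0c,mid,y1c [-0.22 -0.25 -0.27] rms 0.66
crease 25 25 x at y0c,mid,y1c [0.63 0.65 0.67] rms 0.48
edge 18 18 x at y0c,mid,y1c [ -3.3   -8.62 -13.94] rms 1.82
crease 24 25 x at y0c,mid,y1c [1.3  1.25 1.21] rms 0.07
edge 34 37 x at y0c,mid,y1c [1.76 1.97 2.18] rms 0.2
t 16.92 now edge -0.0237 -0.0208 0.1506 F [ 0.5 -0.3 -0.3] j [ 0.21  0.21  1.44 -0.    1.49 -1.1 ]
shift [-0.0836  0.0076  0.0907] turn [0.0005 0.0015 0.0019] det 1.0
```

The crease is on the edge within about 0.5 mm, parallel, in all views. Now I'll shut the fingers and fold the flap.

```bash
python3 -m crank '[[0,0,0,-0.035,0.004,0,0],[0,0,0,-0.069,0.008,0,0],[0,0,0,-0.069,0.008,0,0],[0,0,0,-0.069,0.008,0.02,0],[0,0,0,-0.069,0.008,0.05,0],[0,0,0,-0.069,0.008,0.08,0],[0,0,0,-0.069,0.008,0.1,0],[0,0,0,-0.069,0.008,0.1,0],[0,0,0,-0.069,0.008,0.1,0]]' 20; python3 d.py 0.045 -0.013 -0.013
```

```text
time_s: 17.67
position: [0.6265, 0.1671, 0.0481]
tool_rot: [[-0.967, 0.256, -0.004], [0.256, 0.967, -0.001], [0.003, -0.002, -1.0]]
contact_force: [0.1, -0.1, 0.9]
opening: -0.0
finger_force: 0.0
t 17.67 now edge 0.0442 -0.0135 0.0481 F [ 0.1 -0.1  0.9] j [ 0.17  0.42  1.38 -0.    1.35 -1.14]
shift [-0.001   0.0006  0.0611] turn [-0.0016 -0.0033  0.0014] det 1.0
```

```bash
python3 -m crank '[[0,0,0,0,0,0.01,0],[0,0,0,0,0,0.02,0],[0,0,0,0,0,0.028,0],[0,0,0,0,0,0.036,0],[0,0,0,0,0,0.044,0],[0,0,0,0,0,0.052,0],[0,0,0,0,0,0.06,0],[0,0,0,0.001,0,0.063,0],[0,0,0,0.001,0,0.063,0]]'; python3 d.py 0.031 -0.013 -0.026; python3 meas.py side side15.png -72 48
```

```text
time_s: 18.42
position: [0.6247, 0.1678, -0.0149]
tool_rot: [[-0.967, 0.255, -0.003], [0.255, 0.967, -0.001], [0.003, -0.001, -1.0]]
contact_force: [-0.2, -0.6, -0.6]
opening: 0.002
finger_force: 0.0
t 18.42 now edge 0.0422 -0.0133 -0.0149 F [-0.2 -0.6 -0.6] j [ 0.17  0.48  1.43 -0.    1.23 -1.14]
shift [0.0112 0.0003 0.0111] turn [-0.0013 -0.0026  0.0023] det 1.0
crease 16 24 x at y0c,mid,y1c [ 3.23  7.88 12.53] rms 1.96
edge 27 29 x at y0c,mid,y1c [-0.22 -0.25 -0.27] rms 0.64
```

View pics/side15.png

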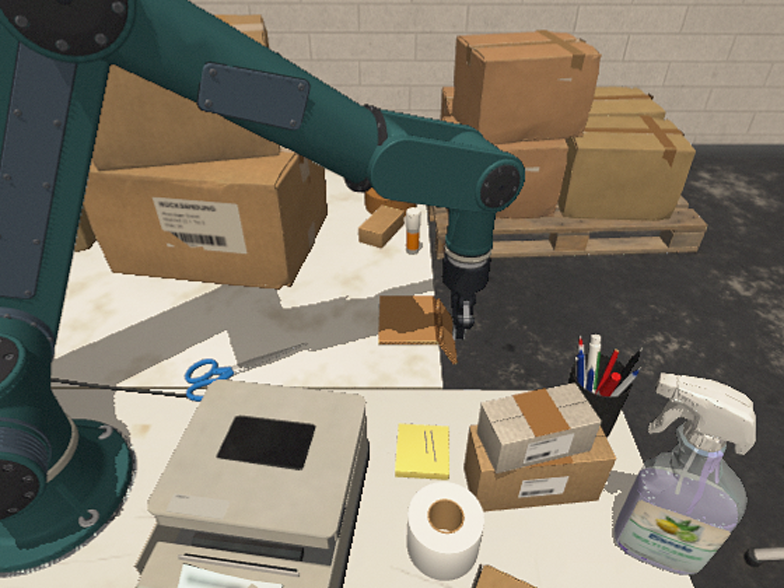

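The flap is folding at (450,335) and the panel is still in place. Now I'll sweep down and in to the edge face.

```bash
python3 -m crank '[[0,0,0,0.006,0,0.006,0],[0,0,0,0.0115,0,0.013,0],[0,0,0,0.0155,0,0.013,0],[0,0,0,0.0185,0,0.013,0],[0,0,0,0.021,0,0.013,0],[0,0,0,0.022,0,0.013,0],[0,0,0,0.022,0,0.013,0]]'; python3 d.py 0.019 -0.013 -0.026; python3 -m crank '[[0,0,0,0.001,0,0,0],[0,0,0,0.001,0,0,0]]'; python3 d.py 0.019 -0.013 -0.026
```

```text
time_s: 19.05
position: [0.6071, 0.173, -0.025]
tool_rot: [[-0.967, 0.255, 0.007], [0.255, 0.967, -0.001], [-0.007, 0.001, -1.0]]
contact_force: [5.6, -1.9, -2.2]
opening: 0.001
finger_force: 0.0
t 19.05 now edge 0.0239 -0.0128 -0.025 F [ 5.6 -1.9 -2.2] j [ 0.19  0.46  1.49 -0.    1.19 -1.12]
shift [ 0.0049 -0.0002  0.001 ] turn [0.0011 0.007  0.0022] det 1.0
time_s: 19.22
position: [0.6071, 0.173, -0.0247]
tool_rot: [[-0.967, 0.255, 0.009], [0.255, 0.967, -0.001], [-0.009, 0.002, -1.0]]
contact_force: [8.4, -2.0, -2.9]
opening: -0.003
finger_force: 0.0
t 19.22 now edge 0.0239 -0.0127 -0.0247 F [ 8.4 -2.  -2.9] j [ 0.19  0.46  1.49 -0.    1.19 -1.12]
shift [ 0.0049 -0.0002  0.0013] turn [0.0015 0.009  0.0019] det 1.0
```

```bash
python3 -m crank '[[0,0,0,-0.01,0,0,0],[0,0,0,-0.03,0,0,0],[0,0,0,-0.06,0,0,0],[0,0,0,-0.09,0,0,0],[0,0,0,-0.12,0,-0.01,0],[0,0,0,-0.12,0,-0.04,0],[0,0,0,-0.12,0,-0.08,0],[0,0,0,-0.12,0,-0.12,0],[0,0,0,-0.12,0,-0.12,0]]'; python3 d.py 0.019 -0.013 -0.026
python3 - <<'E'
from meas import *
s=grab('side');t=grab('scene');w=grab('wrist')
lines(s,-72,48);lines(w,-72,48)
def c(s,b,sz):
    im=cv2.cvtColor(s['color'],cv2.COLOR_RGB2BGR)[b[1]:b[3],b[0]:b[2]];return cv2.resize(im,sz,interpolation=cv2.INTER_CUBIC)
cv2.imwrite('pics/all16.png',np.hstack([c(s,(260,195,350,285),(400,400)),c(t,(240,190,340,290),(400,400))]))
E
```

```text
time_s: 19.97
position: [0.7248, 0.1439, 0.1057]
tool_rot: [[-0.967, 0.255, 0.017], [0.255, 0.967, 0.003], [-0.016, 0.007, -1.0]]
contact_force: [0.2, -0.3, 3.6]
opening: 0.0
finger_force: 0.0
t 19.97 now edge 0.1451 -0.0107 0.1057 F [ 0.2 -0.3  3.6] j [ 0.12  0.56  1.06  0.    1.5  -1.19]
shift [ 0.1282 -0.0029  0.1296] turn [0.0069 0.0161 0.0022] det 1.0
crease 12 20 x at y0c,mid,y1c [14.02  5.76 -2.49] rms 1.35
edge 27 29 x at y0c,mid,y1c [-0.35 -0.5  -0.64] rms 0.66
crease 25 25 x at y0c,mid,y1c [-12.87 -12.89 -12.9 ] rms 0.07
edge 37 37 x at y0c,mid,y1c [3.69 3.83 3.96] rms 0.16
```

View pics/all16.png

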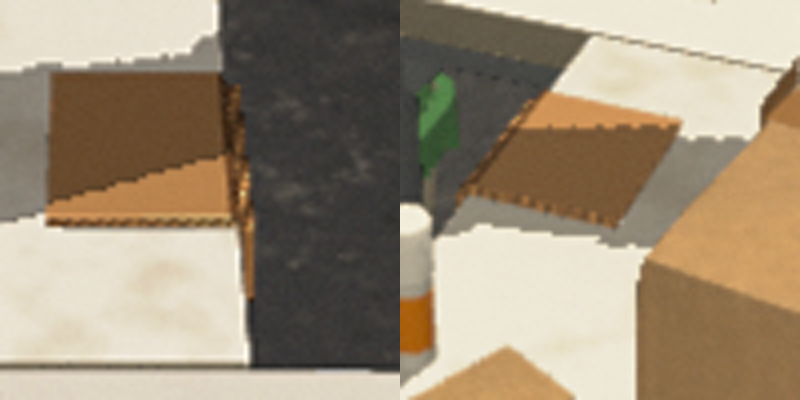

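The left crop (side view) shows the flap hanging down past the edge, with its lower end at (250,297). The right crop shows the panel still flat. I'll check the angle numerically.

```bash
cat > ang.py <<'E'
from meas import *
s=grab('side')
def P(x,y,z):return O+n*x/1e3+e*y/1e3+np.array([0,0,z/1e3])
hsv=cv2.cvtColor(s['color'],cv2.COLOR_RGB2HSV);m=((hsv[...,1]>85)&(hsv[...,0]<22)).astype(np.uint8)
M=np.zeros_like(m);M[195:275,225:345]=m[195:275,225:345];M=cv2.morphologyEx(M,cv2.MORPH_CLOSE,np.ones((3,3),np.uint8))
c=max(cv2.findContours(M,0,cv2.CHAIN_APPROX_NONE)[0],key=cv2.contourArea)[:,0]
low=c[c[:,1]>=c[:,1].max()-2];print('lowest',c[c[:,1].argmax()],'flap rows:')
for r in range(244,264,3):
    k=np.nonzero(M[r,300:340])[0];print(r,(300+k.min(),300+k.max()) if len(k) else None,end=' ')
print()
fx=-0.26
for th in(1.3,1.4,1.5,1.57,1.65):
    u=np.array([np.cos(th),-np.sin(th)]);v=np.array([np.sin(th),np.cos(th)])
    q=[fx+55*u[0],55*u[1]],[fx+55*u[0]+8*v[0],55*u[1]+8*v[1]]
    print(th,'under/outer tip px',[proj(s,P(a,-72,b)).round(1).tolist()[0] for a,b in q])
print('top crease corner px',proj(s,P(fx,-72,8)).round(1),proj(s,P(fx+8,-72,0)).round(1), 'bench edge at y-90',proj(s,P(fx,-72,0)).round(1))
# panel back edge, side view
g=hsv[...,1].astype(np.float32);xs=np.arange(-120,-85,.25);F=[]
for y in np.arange(-65,40,5):
    q=proj(s,[P(x,y,8) for x in xs]).astype(np.float32);v=cv2.remap(g,q[None,:,0].copy(),q[None,:,1].copy(),1)[0];F.append(xs[np.argmax(np.gradient(cv2.GaussianBlur(v[None],(9,1),0)[0]))])
print('panel back x',np.round(F[::3],1))
E
python3 ang.py
```

```text
lowest [316 262] flap rows:
244 (np.int64(300), np.int64(316)) 247 (np.int64(314), np.int64(316)) 250 (np.int64(315), np.int64(316)) 253 (np.int64(315), np.int64(316)) 256 (np.int64(315), np.int64(316)) 259 (np.int64(315), np.int64(316)) 262 (np.int64(316), np.int64(316)) 
1.3 under/outer tip px [[317.8, 262.6], [321.1, 262.0]]
1.4 under/outer tip px [[315.5, 262.9], [318.9, 262.5]]
1.5 under/outer tip px [[313.2, 263.1], [316.6, 263.0]]
1.57 under/outer tip px [[311.6, 263.2], [315.0, 263.2]]
1.65 under/outer tip px [[309.8, 263.1], [313.1, 263.3]]
top crease corner px [[313.  244.2]] [[316.3 246.7]] bench edge at y-90 [[312.8 246.7]]
panel back x [-100.2  -98.5  -98.8  -99.   -99.   -99.2  -99.8]
```

The flap is at about 1.50 rad. The broader upper part of the finger stopped it near the crease, so I'll press again with the fingers tilted to push low on the flap.

```bash
python3 -m crank '[[0,0.05,0,0.01,-0.002,0.03,0],[0,0.1,0,0.02,-0.002,0.06,0],[0,0.15,0,0.03,-0.002,0.09,0],[0,0.2,0,0.045,-0.002,0.12,0],[0,0.2,0,0.065,-0.002,0.132,0],[0,0.2,0,0.085,-0.002,0.132,0],[0,0.2,0,0.1,-0.002,0.132,0],[0,0.2,0,0.108,-0.002,0.132,0],[0,0.2,0,0.108,-0.002,0.132,0]]'; python3 d.py 0.0245 -0.013 -0.029
```

```text
time_s: 20.92
position: [0.6115, 0.1692, -0.0403]
tool_rot: [[-0.947, 0.254, -0.198], [0.249, 0.967, 0.05], [0.204, -0.002, -0.979]]
contact_force: [-0.4, 0.0, 0.2]
opening: 0.001
finger_force: 0.0
t 20.92 now edge 0.0292 -0.0153 -0.0403 F [-0.4  0.   0.2] j [ 0.14  0.6   1.33  0.08  1.41 -1.19]
shift [ 0.0069  0.0023 -0.0101] turn [-0.0024 -0.2052  0.0032] det 1.0
```

```bash
python3 -m crank '[[0,0,0,0.001,0.002,-0.006,0],[0,0,0,0.002,0.002,-0.011,0],[0,0,0,0.004,0.002,-0.011,0],[0,0,0,0.006,0.002,-0.01,0],[0,0,0,0.007,0.002,-0.01,0],[0,0,0,0.007,0.002,-0.01,0]]'; python3 d.py 0.0245 -0.013 -0.029; python3 -m crank '[[0,0,0,0.001,0,0,0],[0,0,0,0.002,0,0,0],[0,0,0,0.002,0,0,0]]';python3 d.py 0.0245 -0.013 -0.029; python3 ang.py | head -3
```

```text
time_s: 21.42
position: [0.6103, 0.1719, -0.0271]
tool_rot: [[-0.948, 0.255, -0.192], [0.25, 0.967, 0.051], [0.199, -0.0, -0.98]]
contact_force: [-0.4, 0.4, 0.9]
opening: -0.004
finger_force: 0.0
t 21.42 now edge 0.0273 -0.013 -0.0271 F [-0.4  0.4  0.9] j [ 0.15  0.58  1.33  0.08  1.42 -1.18]
shift [ 0.0023 -0.      0.0025] turn [-0.0004 -0.2002  0.0021] det 1.0
time_s: 21.67
position: [0.6085, 0.1724, -0.0268]
tool_rot: [[-0.948, 0.255, -0.192], [0.25, 0.967, 0.05], [0.198, -0.0, -0.98]]
contact_force: [0.6, -0.8, -0.5]
opening: -0.0
finger_force: 0.4
t 21.67 now edge 0.0254 -0.013 -0.0268 F [ 0.6 -0.8 -0.5] j [ 0.15  0.57  1.33  0.08  1.42 -1.18]
shift [0.0005 0.     0.0023] turn [-0.0005 -0.1998  0.0021] det 1.0
lowest [315 261] flap rows:
244 (np.int64(300), np.int64(317)) 247 (np.int64(314), np.int64(316)) 250 (np.int64(315), np.int64(316)) 253 (np.int64(315), np.int64(316)) 256 (np.int64(315), np.int64(315)) 259 (np.int64(315), np.int64(315)) 262 None 
1.3 under/outer tip px [[317.8, 262.6], [321.1, 262.0]]
```

```bash
for i in 1 2; do python3 -m crank '[[0,0,0,0.001,0,0,0],[0,0,0,0.0015,0,0,0],[0,0,0,0.0015,0,0,0]]' | grep -E 'pos|force'; done;python3 d.py 0.0245 -0.013 -0.029; python3 ang.py | head -2
```

```text
position: [0.6077, 0.1726, -0.0264]
contact_force: [2.6, -1.0, -2.4]
finger_force: 1.6
position: [0.6076, 0.1727, -0.0264]
contact_force: [5.7, -1.8, -5.9]
finger_force: 3.4
t 22.22 now edge 0.0244 -0.013 -0.0264 F [ 5.7 -1.8 -5.9] j [ 0.15  0.57  1.34  0.08  1.41 -1.18]
shift [-0.0006  0.      0.0026] turn [ 1.00e-04 -1.95e-01  1.70e-03] det 1.0
lowest [315 261] flap rows:
244 (np.int64(300), np.int64(317)) 247 (np.int64(314), np.int64(316)) 250 (np.int64(315), np.int64(316)) 253 (np.int64(315), np.int64(315)) 256 (np.int64(315), np.int64(315)) 259 (np.int64(315), np.int64(316)) 262 None
```

```bash
python3 -m crank '[[0,0,0,-0.002,0,0,0],[0,0,0,-0.01,0,-0.001,0],[0,0,0,-0.03,0,-0.006,0],[0,0,0,-0.06,0,-0.012,0],[0,0,0,-0.09,0,-0.018,0],[0,0,0,-0.12,0,-0.04,0],[0,0,0,-0.13,0,-0.08,0],[0,0,0,-0.13,0,-0.12,0],[0,0,0,-0.1,0,-0.15,0],[0,0,0,-0.06,0,-0.16,0]]' >/dev/null;python3 -m crank '[[0,-0.1,0,0.03,0,0,0],[0,-0.2,0,0.07,0,0,0],[0,-0.2,0,0.105,0,0,0],[0,-0.2,0,0.105,0,0,0],[0,-0.2,0,0.105,0,0,0]]'>/dev/null; python3 d.py -0.02 -0.02 0.15; python3 ang.py; python3 - <<'E'
from meas import *
s=grab('wrist');im=s['color'];hsv=cv2.cvtColor(im,cv2.COLOR_RGB2HSV);lines(s,-72,48)
def c(s,b,sz):
    q=cv2.cvtColor(s['color'],cv2.COLOR_RGB2BGR)[b[1]:b[3],b[0]:b[2]];return cv2.resize(q,sz,interpolation=cv2.INTER_CUBIC)
cv2.imwrite('pics/all17.png',np.hstack([c(grab('side'),(255,140,355,280),(380,532)),c(s,(170,100,430,464),(380,532))]))
E
```

```text
t 23.52 now edge 0.0078 -0.0126 0.1406 F [1.  0.4 0.3] j [ 0.2   0.28  1.37  0.    1.49 -1.12]
shift [ 0.0278 -0.0073 -0.0094] turn [ 0.0001 -0.0009  0.0045] det 1.0
lowest [315 261] flap rows:
244 (np.int64(300), np.int64(317)) 247 (np.int64(314), np.int64(316)) 250 (np.int64(314), np.int64(316)) 253 (np.int64(315), np.int64(315)) 256 (np.int64(315), np.int64(315)) 259 (np.int64(315), np.int64(316)) 262 None 
1.3 under/outer tip px [[317.8, 262.6], [321.1, 262.0]]
1.4 under/outer tip px [[315.5, 262.9], [318.9, 262.5]]
1.5 under/outer tip px [[313.2, 263.1], [316.6, 263.0]]
1.57 under/outer tip px [[311.6, 263.2], [315.0, 263.2]]
1.65 under/outer tip px [[309.8, 263.1], [313.1, 263.3]]
top crease corner px [[313.  244.2]] [[316.3 246.7]] bench edge at y-90 [[312.8 246.7]]
panel back x [-98.2 -98.5 -98.8 -99.  -99.  -99.5 -99.8]
crease 21 25 x at y0c,mid,y1c [12.4  10.    7.59] rms 0.84
edge 35 37 x at y0c,mid,y1c [1.96 2.11 2.25] rms 0.2
```

View pics/all17.png

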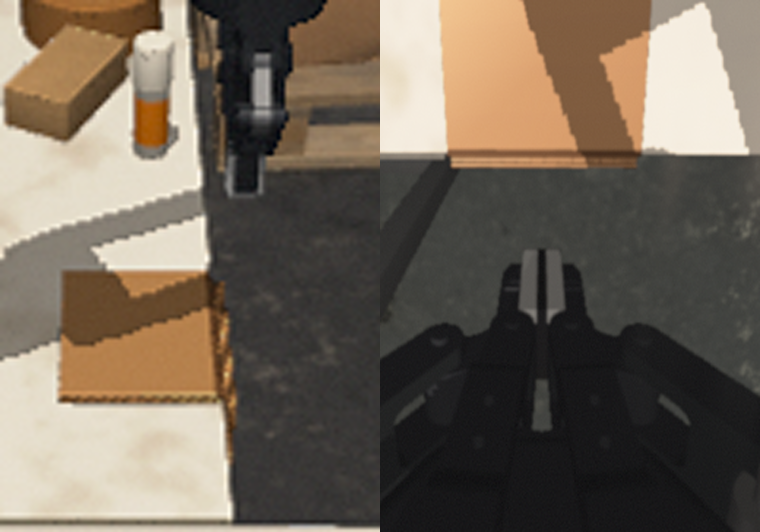

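The left crop (side view) shows the panel flat with the flap down along the edge, its end at (232,460), and the glue stick and carton undisturbed. The right crop (wrist view) shows a thin, uniform lip at rows 152-167, parallel to the edge. One last wrist check of the panel position.

```bash
python3 -m crank '[[0,0,0,0.015,-0.007,-0.009,0],[0,0,0,0.03,-0.007,-0.009,0],[0,0,0,0.03,-0.007,-0.009,0],[0,0,0,0.03,-0.007,-0.009,0]]'>/dev/null; python3 - <<'E'
from meas import *
s=grab('wrist');g=cv2.cvtColor(s['color'],cv2.COLOR_RGB2HSV)[...,1].astype(np.float32);gg=cv2.cvtColor(s['color'],cv2.COLOR_RGB2GRAY).astype(np.float32)
def f(G,lo,hi,sg,z,ys):
    xs=np.arange(lo,hi,.25);F=[]
    for y in ys:
        q=proj(s,[O+n*x/1e3+e*y/1e3+[0,0,z] for x in xs]).astype(np.float32)
        v=cv2.remap(G,q[None,:,0].copy(),q[None,:,1].copy(),1)[0];F.append(xs[np.argmax(sg*np.gradient(cv2.GaussianBlur(v[None],(9,1),0)[0]))])
    return np.median(F),np.round(F[::4],1).tolist()
ys=np.arange(-60,36,4)
print('back',f(g,-125,-85,1,.008,ys));print('flap outer (z=0)',f(g,3,20,-1,0,ys))
print('edge',f(gg,-8,10,-1,0,list(range(-150,-90,4))+list(range(70,120,4))))
E
```

```text
back (np.float64(-96.5), [-97.0, -96.8, -96.2, -96.8, -96.5, -96.5])
flap outer (z=0) (np.float64(10.5), [10.8, 10.8, 10.8, 10.5, 10.5, 10.5])
edge (np.float64(2.0), [1.8, 1.5, 1.8, 2.0, 2.0, 2.0, 2.0])
```

```bash
python3 -c "
from bench import *
print(get_state()['time_s'],finish_job())"
```

```text
the job is handed in; nothing more can be done
24.05 None
```

I handed the job in at 24 s: the crease measured within about 1 mm of the bench edge, the flap is folded down at roughly 1.54 to 1.57 rad, and the hand is clear. I saw no movement of the glue stick or carton; I didn't re-check the sticky notes at the end.

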